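# Find the brake caliper whose pad gap takes the disc gauge

## Robot

A 6-joint arm with a two-finger parallel gripper is mounted at the origin on the work surface. World frame = base frame: x ahead of the robot, y to its left, z up, the work surface at z = 0. Lengths are in mm, angles in rad, forces in N, time in s.
With the tool pointing down it reaches from about 350 to 925 mm from the base axis. Payload 6.4 kg.
Tool frame: the origin (TCP) lies at the very end of the fingers, on their centre line; the grasp point (between the pads) lies 19 mm behind it; z points along the fingers, y is the direction in which the jaws open and shut (so a half turn about z gives the same grasp; the last joint's range is limited). The gripper opens to 85 mm and grips with 20 to 120 N. Pads are 22 mm wide; open, the fingers measure 114 mm over their backs; the gripper's body (76 mm by 85 mm) begins 54 mm behind the grasp point. The pads swing forward as they close: fully open they stand 13 mm farther back than shut.
Start: joints at [-1.285, 0.245, 1.558, -0, 1.339, -0.174], TCP at [288.456, -582.501, 231.29] pointing down, gripper open.
Joint ranges: [-3.13, 3.13], [-1.02, 2.26], [0.13, 2.54], [-0.95, 4.09], [0.21, 2.88], [-2.74, 2.74]. Speed limits (rad/s): [2.57, 2.57, 3.14, 3.14, 3.14, 3.14].

## Interface

Orientations are given as a rotation vector (axis times angle).
In Python, from cell import manip gives the robot as it stands.
- The arm moves only by the tool step_arm, never from a script. Its argument "increments" is a list of rows, each an object with "dp": the shift along the tool's x, y, z as a fraction of full scale, a list of three; "rot": the turn, a rotation vector about the tool's x, y, z as a fraction of full scale, a list of three. In form: [{"dp": [dx, dy, dz], "rot": [wx, wy, wz]}, ...]. A call has 1 to 10 rows; each row shifts and turns the commanded pose from where the row before left it, along the tool's axes as they then stand; what a row does not reach is not made up. Full scale, the value 1, is 10 cm for a shift and pi/2 rad for a turn. A row lasts 1/8 s, in which the tool goes at most 62.5 mm and 10.7 degrees, less where a joint would pass 70% of its speed; a pose out of reach is approached as far as the arm can. A call with a number of a shift or a turn outside -1 to 1 is refused whole. A call with a gripper value outside its range is refused whole. "claw" is the closure, from 0 (fully open) to 1 (shut), set as the call begins (left out, the last holds). The fingers move at their own pace and stop on an object; "force" is the grip in N (left out, the last holds). Time passes only in rows, so rows that do not move let the fingers close. It gives the time, the measured TCP pose, the force and the opening at its end, in the units of the state.
- manip.read_state(): the state, without advancing time (a new reading comes with each control period).
- manip.read_camera(name): name is "scene" or "top" or "wrist"; returns a dict with "color" (400x640x3 uint8, red, green, blue), "fov_y" (degrees; the focal length in pixels is half the picture's height over the tangent of half this angle, whatever the lens; pixels are square), "cx", "cy" (the principal point, pixels), "rvec" (rotation vector, rad) and "tvec" (3), from world to camera coordinates, as OpenCV has them. Camera axes: x right, y down, z forward; pixel columns grow to the right and rows downward; lengths in mm; the calibration is good to about 2 mm. The wrist camera is an equidistant fisheye: a pixel r from the principal point sees the ray r / f radians off the axis. A picture is of the moment at which its call begins. There is no depth.
- manip.job_done(): hands the job in, once; it reports no verdict.
The state is a dict: "t": time; "q": joint angles; "dq": joint speeds; "tau": joint torques, N m; "eef_pos": TCP position; "tcp_rot": TCP orientation; "ft_force": force on the tool from outside, world axes, zero at the start; "wrist_torque": the same for the moment, N m; "gripper_width": finger opening in mm.
Only numpy, scipy, OpenCV 4.12 (cv2) and the standard library are available. Lean on these libraries where they do the work, as an engineer would, in place of code of your own. Each camera call takes 0.05 s, during which the arm holds its last target. There are 200 camera calls.

## Task

Two rebuilt brake calipers stand in a rack on the parts counter; the pads of only one are far enough apart to take a 5 mm disc. Draw the yellow-handled gauge from its blue holder and, by feel, slide its blade gently (never more than 35 N) down between the pads of each caliper, first the left one (as the robot sees it), then the right, until it jams or is fully home. Leave it let go, upright and fully home in the caliper that it fits, and the spray can and the two cartons where they are.

Things in the scene. Friction and masses are not known exactly. Their poses are not given: they have to be found in the camera images.
- gauge_grip (a point): Loose disc gauge, about 160 g: upright yellow handle, 16 mm thick (x) by 30 wide (y) by 54 high, a 4 mm steel flange of that outline at its foot, a steel blade below. Grip here, by the handle: 34 mm above the flange's underside, 64 mm above the blade's end; handle from 30 mm below to 24 mm above this point. The flange belongs to the blade: do not squeeze it. z: up.
- gauge_tip (a point): Middle of the lower end of the gauge's blade: 5 mm thick (x), 24 mm wide (y), 30 mm long from the flange's underside to this point, its end edge rounded (2.5 mm radius). Axes as gauge_grip's. With the flange resting on a surface this point is 30 mm below that surface.
- holder: Fixed blue block, 60 (x) by 70 (y) by 45 mm high, origin at the centre of its underside. The gauge starts upright in a slot 9 by 28 mm in its top, flange resting on the top, the blade's thickness along x. To draw the gauge out, lift it straight up by more than 35 mm.
- rack: Fixed steel plate 120 (x) by 250 (y) by 12 mm, origin at the centre of its underside, with two red calipers 120 mm apart along y, each 73 (x) by 88 (y) mm, tops 75 mm above the origin. In each top opening (29 by 44 mm) stand two dark brake pads, tops 76 mm above the origin; the blade goes straight down between them, its thickness along x, its width along y.
- gap_left (a point): Centre of the left caliper's opening (rack y = +60 mm, the robot's left), at pad-top height. The gap between its pads is 7 mm wide along x, 42 mm long along y. The pads float: the gap's middle lies up to 3 mm to either side of this point along rack x, different in each caliper, so it must be felt or seen. All is rigid: on a pad top or in a jam the force rises at once: push at about 15 mm/s.
- gap_right (a point): The same for the right caliper (rack y = -60 mm). In one of the two, drawn at random, the gap stays 7 mm wide below the blade's reach: the gauge goes in 30 mm, until its flange sits on the pads. In the other the linings bulge lower down to leave 2 mm, so that the blade jams about 12 mm below the pad tops.
- can: Bystander: standing green-labelled spray can, 54 mm diameter, 150 mm high, origin at the centre of its underside. It stands on the other side of the rack from the holder.
- carton: Bystander: white carton with a pink band, 60 (x) by 90 (y) by 45 mm high, beyond the rack, origin at the centre of its underside.
- carton_teal: Bystander: white carton with a teal band, 55 (x) by 80 (y) by 40 mm high, beyond the rack, origin at the centre of its underside.
Not all that is in view belongs to the job. What is shaped like the part that bears gauge_grip but green or white is not meant.

How it is judged:
By the outcome, as a careful person would: the job done as asked, in the order asked, and still so for the second after the job is handed in, with the robot touching nothing.
It also fails if it takes over 72 s, if anything falls off the work surface, if the arm or the gripper's body presses on something with over 40 N, if the wrist force passes 120 N, or if a joint passes its speed limit or range.

## Working session

There is one attempt and no reset: what is moved stays moved. The work goes in short steps, Python scripts to look and compute and a tool call to move; the robot and the scene stay as the last step left them, time stands still between calls to the robot, and variables do not carry over. Pictures are saved under pics/ and viewed, about 8 in all and at most 12, crops included, and the job is handed in when it is done.

Besides the shell and the picture viewer there is one more tool, called after ">>>" by a JSON object that holds its "method" and its "body", one argument or row to a line. step_arm: Moves the arm, as the interface text tells. Its arguments: {"type":"object","properties":{"increments":{"type":"array","items":{"type":"object","properties":{"dp":{"type":"array","items":{"type":"number","minimum":-1,"maximum":1}},"rot":{"type":"array","items":{"type":"number","minimum":-1,"maximum":1}}}}},"claw":{"type":"number"},"force":{"type":"number"}},"required":["increments"]}

```bash
mkdir -p pics; cat > h.py <<'E'
import numpy as np, cv2
from cell import manip
def cam(n, path=None):
    c=manip.read_camera(n)
    if path: cv2.imwrite(path,c["color"][:,:,::-1])
    return c
def K(c):
    f=200/np.tan(np.radians(c["fov_y"])/2); return f
def ray(c,u,v,fish=False):
    f=K(c); x=np.array([u-c["cx"],v-c["cy"]])
    if fish:
        r=np.linalg.norm(x); th=r/f; d=np.array([*(x/max(r,1e-9)*np.sin(th)),np.cos(th)])
    else: d=np.array([x[0]/f,x[1]/f,1.])
    R=cv2.Rodrigues(np.array(c["rvec"],float))[0]; t=np.array(c["tvec"],float).ravel()
    return -R.T@t, R.T@d
def atz(c,u,v,z,fish=False):
    o,d=ray(c,u,v,fish); return o+d*(z-o[2])/d[2]
def proj(c,p,fish=False):
    f=K(c);R=cv2.Rodrigues(np.array(c["rvec"],float))[0]; q=R@np.array(p,float)+np.array(c["tvec"],float).ravel()
    if fish:
        r=np.hypot(q[0],q[1]); s=f*np.arctan2(r,q[2])/max(r,1e-9); return c["cx"]+q[0]*s,c["cy"]+q[1]*s
    return c["cx"]+f*q[0]/q[2],c["cy"]+f*q[1]/q[2]
E
python3 - <<'E'
from h import *
a=cam("scene","pics/scene.png");b=cam("top","pics/top.png")
import pickle; pickle.dump((a,b),open("c0.pkl","wb"))
for c in(a,b):
    R=cv2.Rodrigues(np.array(c["rvec"],float))[0]; print(K(c),c["cx"],c["cy"],-R.T@np.array(c["tvec"]).ravel())
print(manip.read_state())
E
```

```text
372.24622575130576 318.8904964850909 196.06114978809165 [1202.61567642   -8.32371498  603.90333342]
411.2566756154529 320.4073753860374 205.227987262599 [486.30382227 -22.57441931 958.66780749]
{'t': 0.1, 'q': array([-1.28510043e+00,  2.45749851e-01,  1.55887840e+00,  5.00399602e-05,
        1.33871512e+00, -1.74085319e-01]), 'dq': array([ 0.00025445, -0.00091333, -0.00190742,  0.00075893,  0.00029987,
        0.00029562]), 'tau': array([-4.33992955e-04, -4.30671179e+01, -3.27129579e+01, -1.83547049e-04,
        2.82723973e-03, -1.48786999e-06]), 'eef_pos': array([ 288.32199655, -582.00153706,  230.29429764]), 'tcp_rot': array([-3.05724100e+00, -7.15461300e-01,  7.69833837e-05]), 'ft_force': array([ 0.82726407,  0.37726555, -0.71789801]), 'wrist_torque': array([-0.01594082,  0.06669916,  0.00647749]), 'gripper_width': 85.67645078821734}
```

View pics/scene.png

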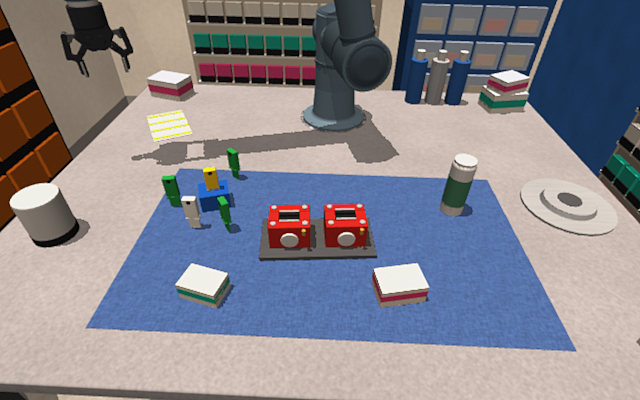

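View pics/top.png

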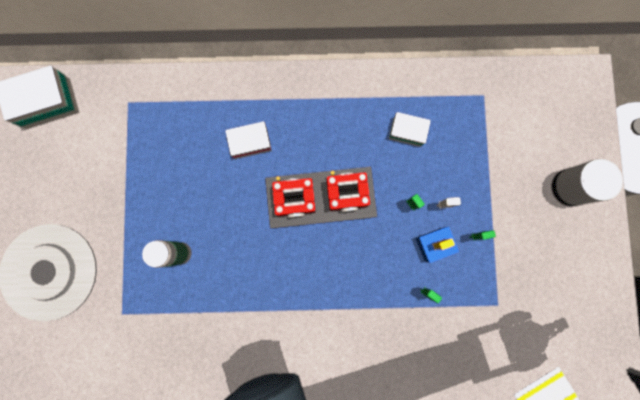

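The scene view shows a yellow handle in the blue holder at (211,178). Its look-alikes are green at (171,190), (233,162), (225,212) and white at (191,212). In the top view, yellow is at (445,244) on the holder (438,245), and the rack is at (321,197). Only the yellow one stands in the blue holder, so that is the one meant. I'll confirm it in an enlarged crop.

```bash
python3 - <<'E'
from h import *
a=cv2.imread("pics/top.png")
p=cv2.resize(a[160:310,260:500],None,fx=3.3,fy=3.3,interpolation=cv2.INTER_CUBIC); cv2.imwrite("pics/crop1.png",p); print(p.shape)
import pickle; s,b=pickle.load(open("c0.pkl","rb"))
# yellow centroid & holder
for nm,c in(("s",s),("t",b)):
    im=cv2.cvtColor(c["color"],cv2.COLOR_RGB2HSV); m=cv2.inRange(im,(20,150,120),(32,255,255))
    n,l,st,ce=cv2.connectedComponentsWithStats(m)
    for i in range(1,n):
        if st[i,4]>25: print(nm,st[i],ce[i])
    m=cv2.inRange(im,(0,180,100),(8,255,255)); n,l,st,ce=cv2.connectedComponentsWithStats(m)
    for i in range(1,n):
        if st[i,4]>100: print(nm,"red",st[i],ce[i], atz(c,*ce[i],75))
m=(np.abs(b["color"].astype(int).sum(2)-200)<70)&(np.ptp(b["color"].astype(int),axis=2)<30)
m=m.astype(np.uint8); m[:160]=0;m[235:]=0;m[:,:255]=0;m[:,385:]=0
pts=np.argwhere(m)[:,::-1]; 
r=cv2.minAreaRect(np.float32([atz(b,u,v,12)[:2] for u,v in pts])); print("rack",r)
print(atz(b,445,244,93),atz(b,438,245,45))
E
```

```text
(495, 792, 3)
s [151 124  38   8  44] [169.63636364 127.5       ]
s [154 131  38   9  46] [172.32608696 134.82608696]
s [203 167  16  22 238] [210.56722689 177.68907563]
s red [ 268  205   42   43 1034] [288.64313346 226.33268859] [649.35997247 -84.41931071  75.        ]
s red [ 325  205   43   42 1026] [344.62962963 225.37719298] [639.77026209  30.57220679  75.        ]
t [439 240  14   9  89] [445.29213483 243.51685393]
t [518 373  45  27 179] [540.43575419 386.40223464]
t [565 394  11   6  36] [570.66666667 397.        ]
t red [327 173  43  37 720] [346.925 192.275] [608.67221754 -87.4130504   75.        ]
t red [273 179  42  37 724] [293.07320442 197.00690608] [600.92465902  29.50625086  75.        ]
rack ((602.665771484375, -23.643035888671875), (78.40420532226562, 219.2524871826172), 4.401042938232422)
[ 492.07425622 -288.71063582   93.        ] [ 490.54585798 -287.82219745   45.        ]
```

View pics/crop1.png

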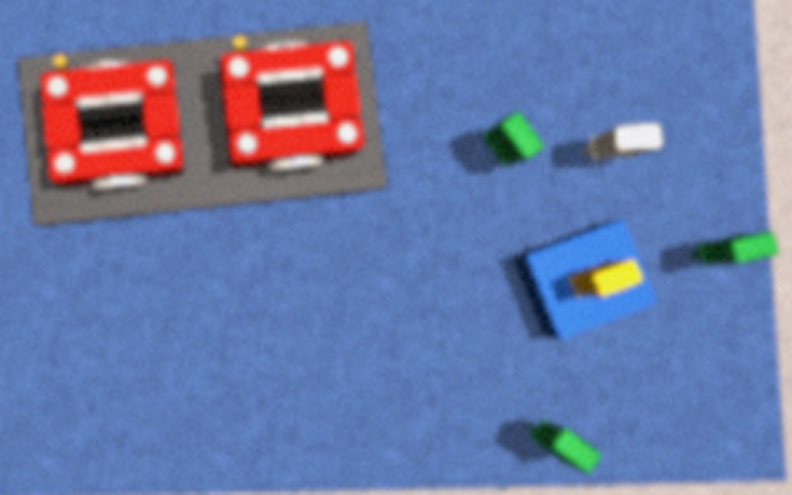

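Confirmed: the yellow handle at crop (617,278) stands in the blue holder, which is turned about 19°. The green and white ones are loose around it. Next I measure the pose and plan the approach.

```bash
cat >> h.py <<'E'
def plan(pos,yaw=None,n=None,vmax=50,cmd=None,cyaw=None):
    """rows from measured pose to pos; yaw = world angle (deg) of tool y"""
    s=manip.read_state(); R=cv2.Rodrigues(np.array(s["tcp_rot"]))[0]; p=np.array(s["eef_pos"]) if cmd is None else np.array(cmd,float)
    y0=np.degrees(np.arctan2(R[1,1],R[0,1])) if cyaw is None else cyaw
    dy=0 if yaw is None else (yaw-y0+180)%360-180
    d=np.array(pos,float)-p
    n=n or max(1,int(np.ceil(max(np.linalg.norm(d)/vmax,abs(dy)/9.5))))
    print("yaw now %.2f tilt %s pos %s n=%d"%(y0,R[:,2].round(4),p.round(1),n))
    for i in range(n):
        a=np.radians(y0+dy*i/n); Y=np.array([np.cos(a),np.sin(a),0]);Z=np.array([0,0,-1.]);X=np.cross(Y,Z)
        v=d/n/100
        print('{"dp":[%.3f,%.3f,%.3f],"rot":[0,0,%.3f]},'%(v@X,v@Y,v@Z,-dy/n/90))
E
python3 - <<'E'
from h import *
import pickle; s,b=pickle.load(open("c0.pkl","rb"))
def P(x,y): return 260+x/3.3-.5,160+y/3.3-.5
print("handle top", atz(b,*P(617,278),103))
c=np.array([atz(b,*P(*q),45)[:2] for q in[(525,257),(625,222),(655,300),(560,338)]]); print("holder",c,c.mean(0)); 
for i in range(4): d=c[(i+1)%4]-c[i]; print(np.linalg.norm(d),np.degrees(np.arctan2(d[1],d[0])))
# scene ray closest check
m=[211,168]; o,d=ray(s,*m); t=(103-o[2])/d[2]; print("scene top of handle",o+d*t)
for nm,q in(("L",(112,122)),("R",(292,97))): print(nm,atz(b,*P(*q),75))
plan((491,-288,185),19)
E
```

```text
handle top [ 492.46947897 -288.71939305  103.        ]
holder [[ 508.34567054 -245.61323109]
 [ 530.33243059 -314.26384259]
 [ 477.63501463 -331.44513714]
 [ 453.88305542 -266.39693127]] [ 492.54904279 -289.42978552]
72.08553305753543 -72.24127485653237
55.42756110834206 -161.94212793526918
69.24900470762057 110.05936020414919
58.293555717310596 20.887558010892448
scene top of handle [ 492.11166883 -282.52424482  103.        ]
L [602.07953954  28.69523402  75.        ]
R [616.02738893 -89.93559664  75.        ]
yaw now -63.66 tilt [-4.0e-04  1.7e-03 -1.0e+00] pos [ 288.3 -582.   230.3] n=9
{"dp":[0.347,-0.193,0.050],"rot":[0,0,-0.102]},
{"dp":[0.373,-0.135,0.050],"rot":[0,0,-0.102]},
{"dp":[0.390,-0.074,0.050],"rot":[0,0,-0.102]},
{"dp":[0.397,-0.011,0.050],"rot":[0,0,-0.102]},
{"dp":[0.393,0.053,0.050],"rot":[0,0,-0.102]},
{"dp":[0.380,0.115,0.050],"rot":[0,0,-0.102]},
{"dp":[0.357,0.174,0.050],"rot":[0,0,-0.102]},
{"dp":[0.324,0.229,0.050],"rot":[0,0,-0.102]},
{"dp":[0.283,0.278,0.050],"rot":[0,0,-0.102]},
```

>>> {"method": "step_arm", "body": {
  "increments": [
    {"dp": [0.347,-0.193,0.05],"rot": [0,0,-0.102]},
    {"dp": [0.373,-0.135,0.05],"rot": [0,0,-0.102]},
    {"dp": [0.39,-0.074,0.05],"rot": [0,0,-0.102]},
    {"dp": [0.397,-0.011,0.05],"rot": [0,0,-0.102]},
    {"dp": [0.393,0.053,0.05],"rot": [0,0,-0.102]},
    {"dp": [0.38,0.115,0.05],"rot": [0,0,-0.102]},
    {"dp": [0.357,0.174,0.05],"rot": [0,0,-0.102]},
    {"dp": [0.324,0.229,0.05],"rot": [0,0,-0.102]},
    {"dp": [0.283,0.278,0.05],"rot": [0,0,-0.102]},
    {"dp": [0,0,0]}
  ],
  "claw": 0
}}

```text
invalid input
```

```bash
python3 - <<'E'
from h import *
c=cam("wrist","pics/w1.png"); import pickle; pickle.dump(c,open("w1.pkl","wb"))
R=cv2.Rodrigues(np.array(c["rvec"],float))[0]; print(-R.T@np.array(c["tvec"]).ravel(),R.round(2)[2],K(c))
print(proj(c,(492,-288.5,103),True)); plan((492,-288.5,62),19.5)
E
```

```text
[ 353.73587021 -550.32879831  373.29076093] [-0.25 -0.12 -0.96] 309.70691628693146
(np.float64(163.3551895455761), np.float64(-88.21429021991057))
yaw now -63.66 tilt [-5.0e-04  1.5e-03 -1.0e+00] pos [ 288.3 -582.1  230.4] n=9
{"dp":[0.348,-0.192,0.187],"rot":[0,0,-0.103]},
{"dp":[0.374,-0.134,0.187],"rot":[0,0,-0.103]},
{"dp":[0.390,-0.072,0.187],"rot":[0,0,-0.103]},
{"dp":[0.397,-0.008,0.187],"rot":[0,0,-0.103]},
{"dp":[0.393,0.056,0.187],"rot":[0,0,-0.103]},
{"dp":[0.379,0.118,0.187],"rot":[0,0,-0.103]},
{"dp":[0.355,0.177,0.187],"rot":[0,0,-0.103]},
{"dp":[0.322,0.232,0.187],"rot":[0,0,-0.103]},
{"dp":[0.281,0.281,0.187],"rot":[0,0,-0.103]},
```

View pics/w1.png

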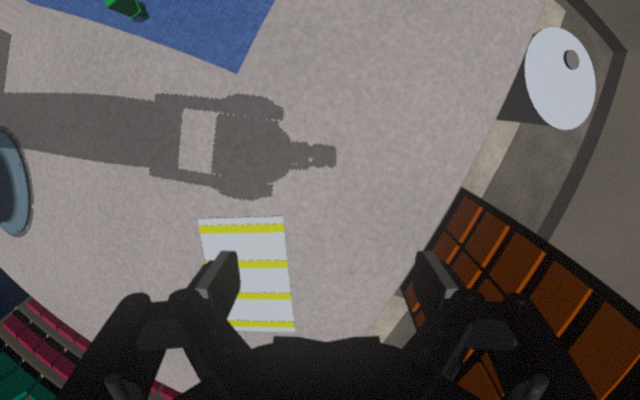

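The move was refused, probably because the last row had no "rot", so this picture shows the start pose with the fingers at (222,275) and (437,275). I'll retry with "rot" in every row.

>>> {"method": "step_arm", "body": {
  "increments": [
    {"dp": [0.347,-0.193,0.05],"rot": [0,0,-0.102]},
    {"dp": [0.373,-0.135,0.05],"rot": [0,0,-0.102]},
    {"dp": [0.39,-0.074,0.05],"rot": [0,0,-0.102]},
    {"dp": [0.397,-0.011,0.05],"rot": [0,0,-0.102]},
    {"dp": [0.393,0.053,0.05],"rot": [0,0,-0.102]},
    {"dp": [0.38,0.115,0.05],"rot": [0,0,-0.102]},
    {"dp": [0.357,0.174,0.05],"rot": [0,0,-0.102]},
    {"dp": [0.324,0.229,0.05],"rot": [0,0,-0.102]},
    {"dp": [0.283,0.278,0.05],"rot": [0,0,-0.102]},
    {"dp": [0,0,0],"rot": [0,0,0]}
  ],
  "claw": 0,
  "force": 40
}}

```text
t: 1.4
eef_pos: [491.9, -286.2, 185.4]
tcp_rot: [-1.82, -2.559, -0.001]
ft_force: [-0.7, -0.7, 0.6]
gripper_width: 85.5
```

```bash
python3 - <<'E'
from h import *
c=cam("wrist","pics/w2.png"); import pickle; pickle.dump(c,open("w1.pkl","wb"))
print(proj(c,(492,-288.5,103),True)); plan((492,-288.5,62),19.5)
im=cv2.cvtColor(c["color"],cv2.COLOR_RGB2HSV); m=cv2.inRange(im,(20,150,120),(32,255,255))
n,l,st,ce=cv2.connectedComponentsWithStats(m)
for i in range(1,n):
    if st[i,4]>50: print(st[i],ce[i],atz(c,*ce[i],103,True))
E
```

```text
(np.float64(324.0247802173725), np.float64(210.52638415316613))
yaw now 19.02 tilt [-9.e-04  4.e-04 -1.e+00] pos [ 491.4 -287.5  185.8] n=3
{"dp":[-0.004,0.001,0.413],"rot":[0,0,-0.002]},
{"dp":[-0.004,0.001,0.413],"rot":[0,0,-0.002]},
{"dp":[-0.004,0.001,0.413],"rot":[0,0,-0.002]},
[316 193  19  35 635] [325.36535433 209.97165354] [ 492.82279592 -287.73995645  103.        ]
[ 65 217  30  70 218] [ 78.9587156  251.88990826] [ 263.50359345 -419.23526882  103.        ]
[ 48 222  27  66 162] [ 60.33333333 254.11728395] [ 231.46595106 -436.59037154  103.        ]
[ 33 226  26  62 115] [ 44.42608696 256.4       ] [ 199.71180155 -454.39125597  103.        ]
[ 19 229  25  59  90] [ 30.86666667 258.88888889] [ 168.36939057 -472.8039601   103.        ]
```

View pics/w2.png

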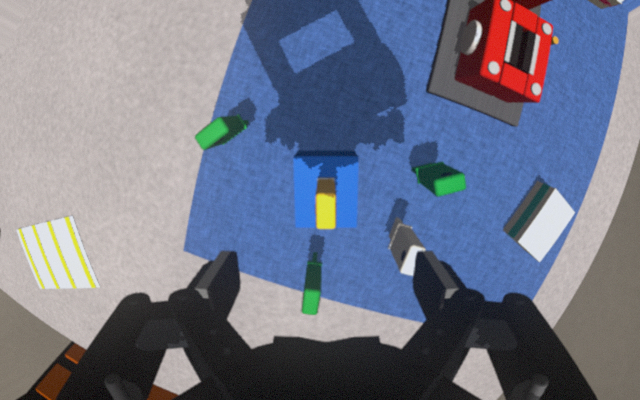

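The yellow handle is at (326,210). Both it and the holder edges stand upright in the image, so the yaw is right, and nothing lies in the finger paths. Descending.

>>> {"method": "step_arm", "body": {
  "increments": [
    {"dp": [0,0.01,0.4],"rot": [0,0,0]},
    {"dp": [0,0,0.4],"rot": [0,0,0]},
    {"dp": [0,0,0.3],"rot": [0,0,0]},
    {"dp": [0,0,0.15],"rot": [0,0,0]},
    {"dp": [0,0,0],"rot": [0,0,0]}
  ]
}}

```text
t: 2.08
eef_pos: [491.5, -288.5, 60.7]
tcp_rot: [-1.826, -2.554, -0.0]
ft_force: [-0.9, 0.6, 0.2]
gripper_width: 85.4
```

>>> {"method": "step_arm", "body": {
  "increments": [
    {"dp": [0,0,0],"rot": [0,0,0]},
    {"dp": [0,0,0],"rot": [0,0,0]},
    {"dp": [0,0,0],"rot": [0,0,0]},
    {"dp": [0,0,0],"rot": [0,0,0]},
    {"dp": [0,0,0],"rot": [0,0,0]},
    {"dp": [0,0,0],"rot": [0,0,0]},
    {"dp": [0,0,0],"rot": [0,0,0]},
    {"dp": [0,0,0],"rot": [0,0,0]}
  ],
  "claw": 1,
  "force": 60
}}

```text
t: 3.08
eef_pos: [492.5, -288.3, 61.9]
tcp_rot: [1.825, 2.556, 0.0]
ft_force: [0.1, 1.3, 4.7]
gripper_width: 15.4
```

>>> {"method": "step_arm", "body": {
  "increments": [
    {"dp": [0,0,-0.1],"rot": [0,0,0]},
    {"dp": [0,0,-0.3],"rot": [0,0,0]},
    {"dp": [0,0,-0.4],"rot": [0,0,0]},
    {"dp": [0,0,-0.3],"rot": [0,0,0]},
    {"dp": [0,0,0],"rot": [0,0,0]}
  ]
}}

```text
t: 3.7
eef_pos: [493.3, -289.1, 173.8]
tcp_rot: [1.822, 2.553, -0.001]
ft_force: [0.0, 0.3, -2.3]
gripper_width: 15.6
```

```bash
python3 - <<'E'
from h import *
s=manip.read_state(); print(s["ft_force"],s["gripper_width"])
plan((602,29,160),4,n=9)
E
```

```text
[ 0.02934897  0.25302732 -2.3200198 ] 15.582967693775386
yaw now 18.96 tilt [ 0.0039 -0.0035 -1.    ] pos [ 493.3 -289.1  173.8] n=9
{"dp":[0.295,0.229,0.015],"rot":[0,0,0.018]},
{"dp":[0.302,0.220,0.015],"rot":[0,0,0.018]},
{"dp":[0.308,0.212,0.015],"rot":[0,0,0.018]},
{"dp":[0.314,0.203,0.015],"rot":[0,0,0.018]},
{"dp":[0.320,0.193,0.015],"rot":[0,0,0.018]},
{"dp":[0.325,0.184,0.015],"rot":[0,0,0.018]},
{"dp":[0.330,0.175,0.015],"rot":[0,0,0.018]},
{"dp":[0.335,0.165,0.015],"rot":[0,0,0.018]},
{"dp":[0.340,0.155,0.015],"rot":[0,0,0.018]},
```

>>> {"method": "step_arm", "body": {
  "increments": [
    {"dp": [0.295,0.229,0.015],"rot": [0,0,0.018]},
    {"dp": [0.302,0.22,0.015],"rot": [0,0,0.018]},
    {"dp": [0.308,0.212,0.015],"rot": [0,0,0.018]},
    {"dp": [0.314,0.203,0.015],"rot": [0,0,0.018]},
    {"dp": [0.32,0.193,0.015],"rot": [0,0,0.018]},
    {"dp": [0.325,0.184,0.015],"rot": [0,0,0.018]},
    {"dp": [0.33,0.175,0.015],"rot": [0,0,0.018]},
    {"dp": [0.335,0.165,0.015],"rot": [0,0,0.018]},
    {"dp": [0.34,0.155,0.015],"rot": [0,0,0.018]},
    {"dp": [0,0,0],"rot": [0,0,0]}
  ]
}}

```text
t: 4.95
eef_pos: [598.8, 32.6, 155.0]
tcp_rot: [-2.129, -2.306, 0.004]
ft_force: [-0.8, -0.1, -1.5]
gripper_width: 15.4
```

```bash
python3 - <<'E'
from h import *
import pickle
s=manip.read_state(); print(s["t"],s["eef_pos"])
c=cam("wrist"); t=cam("top"); pickle.dump((c,t,s),open("L1.pkl","wb"))
a=c["color"][100:300,220:430,::-1]; cv2.imwrite("pics/L1.png",cv2.resize(a,None,fx=2.9,fy=2.9,interpolation=cv2.INTER_CUBIC))
print([proj(c,p,True) for p in [(602,29,76),(602,29,s["eef_pos"][2]-46.7)]])
E
```

```text
4.95 [598.7539361   32.56686531 155.00009328]
[(np.float64(328.9692910215864), np.float64(214.17890597766865)), (np.float64(329.2321638817736), np.float64(229.95440476141576))]
```

View pics/L1.png

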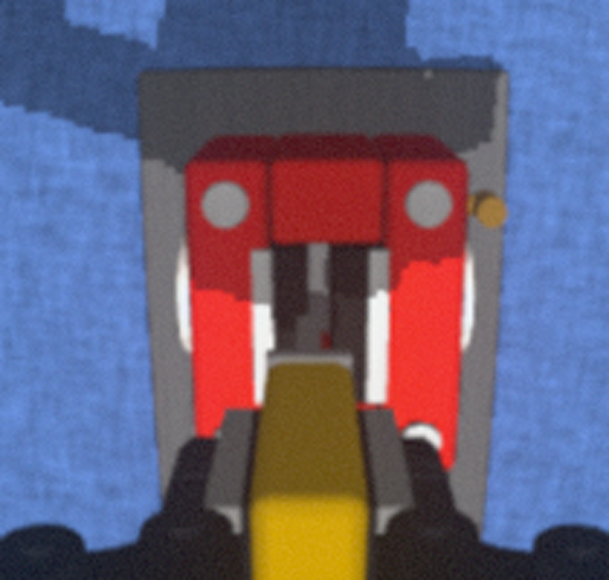

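The gap shows as a lighter strip at crop x≈307–329 between the dark pads, and the flange edge runs over crop x≈268–352 at y≈357. I turn these into an offset.

```bash
python3 - <<'E'
from h import *
import pickle
c,t,s=pickle.load(open("L1.pkl","rb"))
W=lambda x,y,z: atz(c,220+x/2.9-.4,100+y/2.9-.4,z,True)
z=s["eef_pos"][2]
for nm,l in dict(gap=[(307,260),(329,260)],open=[(252,260),(388,260)],flange=[(268,357),(352,357)],htop=[(249,497),(368,497)],calL=[(188,165),(195,430)],calR=[(466,165),(459,400)]).items():
    zz=dict(gap=76,open=75,flange=z-12.7,htop=z-46.7+88).get(nm,75)
    p,q=[W(*k,zz) for k in l]; d=q-p; print(nm,p.round(1),q.round(1),"mid",((p+q)/2).round(1),np.linalg.norm(d).round(1),np.degrees(np.arctan2(d[1],d[0])).round(1))
R=cv2.Rodrigues(np.array(s["tcp_rot"]))[0]; print(R.round(4),s["eef_pos"])
g=c["color"][100+88:100+94].astype(int).sum(2).mean(0); print(g[300:360].round())
o,d=ray(c,320,200,True);print(o)
E
```

```text
gap [597.8  48.2  76. ] [603.4  48.6  76. ] mid [600.6  48.4  76. ] 5.6 4.7
open [583.7  46.8  75. ] [618.5  49.6  75. ] mid [601.1  48.2  75. ] 34.9 4.7
flange [591.1  45.9 142.3] [606.6  47.1 142.3] mid [598.8  46.5 142.3] 15.5 4.7
htop [591.1  46.5 196.3] [606.4  47.8 196.3] mid [598.7  47.2 196.3] 15.4 4.7
calL [566.   70.1  75. ] [571.   -2.5  75. ] mid [568.5  33.8  75. ] 72.8 -86.1
calR [635.8  76.   75. ] [642.1  12.3  75. ] mid [639.   44.1  75. ] 64.0 -84.3
[[-7.980e-02  9.968e-01 -4.200e-03]
 [ 9.968e-01  7.980e-02  7.000e-04]
 [ 1.000e-03 -4.100e-03 -1.000e+00]] [598.7539361   32.56686531 155.00009328]
[244. 239. 243. 241. 236. 264. 343. 417. 429. 431. 430. 420. 393. 296.
 194. 139. 125. 136. 126. 130. 136. 127. 130. 128. 128. 171. 260. 328.
 355. 364. 348. 319. 248. 188. 140. 120. 133. 128. 129. 128. 130. 135.
 133. 134. 131. 142. 194. 312. 412. 431. 427. 425. 415. 377. 294. 237.
 232. 238. 251. 262.]
[594.48932333 104.17903762 298.09876304]
```

>>> {"method": "step_arm", "body": {
  "increments": [
    {"dp": [-0.03,0.022,0.08],"rot": [0,0,0]},
    {"dp": [0,0,0.08],"rot": [0,0,0]},
    {"dp": [0,0,0.08],"rot": [0,0,0]},
    {"dp": [0,0,0],"rot": [0,0,0]},
    {"dp": [0,0,0],"rot": [0,0,0]}
  ]
}}

```text
t: 5.68
eef_pos: [602.5, 27.5, 134.0]
tcp_rot: [2.135, 2.304, 0.0]
ft_force: [0.2, 0.2, -1.9]
gripper_width: 15.1
```

```bash
cat > lat.py <<'E'
from h import *
s=manip.read_state(); R=cv2.Rodrigues(np.array(s["tcp_rot"]))[0]; p=s["eef_pos"]; tip=p+R[:,2]*46.7
e=lambda q:(q[0]*.9968+q[1]*.08, -q[0]*.08+q[1]*.9968)
print("t %.2f"%s["t"],"tip",tip.round(2),"lat/long",np.round(e(tip),2),"z",R[:,2].round(4),"F",s["ft_force"].round(1),"M",s["wrist_torque"].round(2))
E
python3 lat.py; python3 lat.py
```

```text
t 5.67 tip [602.56  27.51  87.26] lat/long [602.84 -20.79] z [ 4.e-04 -1.e-04 -1.e+00] F [ 0.2  0.2 -1.9] M [ 0.04  0.03 -0.02]
t 5.67 tip [602.56  27.51  87.26] lat/long [602.84 -20.79] z [ 4.e-04 -1.e-04 -1.e+00] F [ 0.2  0.2 -1.9] M [ 0.04  0.03 -0.02]
```

```bash
cat > look.py <<'E'
import sys,pickle
from h import *
n=sys.argv[1]; c=cam("wrist"); s=manip.read_state(); pickle.dump((c,s),open(n+".pkl","wb"))
a=c["color"][140:260,270:390,::-1]; cv2.imwrite("pics/%s.png"%n,cv2.resize(a,None,fx=5,fy=5,interpolation=cv2.INTER_CUBIC))
E
python3 look.py L2; for i in 1 2 3; do python3 - <<'E'
from h import *
cam("top"); s=manip.read_state(); print(s["eef_pos"],s["t"])
E
done
```

```text
[602.6910827   27.5512995  134.24350859] 5.775
[602.69047963  27.59878405 134.25630186] 5.825
[602.66531892  27.59946407 134.22252453] 5.875
```

View pics/L2.png

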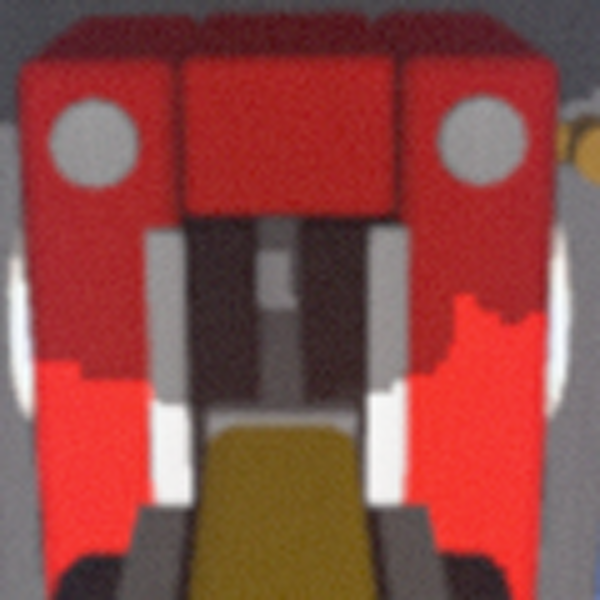

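The gap strip is at crop x≈258–303 (y=350–390) and the flange edge at x≈203–365 (y≈420), so they are nearly in line.

```bash
cat > gap.py <<'E'
import sys,pickle
from h import *
c,s=pickle.load(open(sys.argv[1]+".pkl","rb")); A=eval(sys.argv[2])
e=lambda q:np.round((q[0]*.9968+q[1]*.08, -q[0]*.08+q[1]*.9968),2)
W=lambda x,y,z: atz(c,270+x/5-.4,140+y/5-.4,z,True)
z=s["eef_pos"][2]; o=ray(c,320,200,True)[0]; print("cam",e(o),o[2].round(1),"TCP",e(s["eef_pos"]),z)
for nm,x0,x1,y,zz in A:
    zz=zz if zz is not None else z-12.7
    p,q=e(W(x0,y,zz)),e(W(x1,y,zz)); print(nm,p,q,"mid",((p+q)/2).round(2),"w",(q-p).round(2))
E
python3 gap.py L2 '[("gap76",258,301,330,76),("gap76",260,304,380,76),("gap14",260,304,380,14),("flange",203,365,420,None),("open",188,367,300,76),("white",146,410,300,75),("calouter",22,556,140,75),("calouter",44,540,500,75)]'
```

```text
cam [603.88  51.09] 276.9 TCP [602.93 -20.76] 134.1922760326798
gap76 [600.57 -11.32] [606.42 -11.34] mid [603.5  -11.33] w [ 5.85 -0.02]
gap76 [600.79 -18.51] [606.83 -18.53] mid [603.81 -18.52] w [ 6.04 -0.02]
gap14 [599.84 -39.99] [607.75 -40.02] mid [603.8  -40.01] w [ 7.91 -0.03]
flange [595.35  -7.28] [612.72  -7.34] mid [604.04  -7.31] w [17.37 -0.06]
open [591.13  -7.05] [615.34  -7.12] mid [603.24  -7.08] w [24.21 -0.07]
white [585.34  -7.32] [621.26  -7.43] mid [603.3   -7.38] w [35.92 -0.11]
calouter [569.21  14.96] [640.52  14.78] mid [604.86  14.87] w [71.31 -0.18]
calouter [569.72 -37.05] [640.73 -37.31] mid [605.22 -37.18] w [71.01 -0.26]
```

>>> {"method": "step_arm", "body": {
  "increments": [
    {"dp": [0,-0.002,0.02],"rot": [0,0,0]},
    {"dp": [0,0,0.02],"rot": [0,0,0]},
    {"dp": [0,0,0.02],"rot": [0,0,0]},
    {"dp": [0,0,0.02],"rot": [0,0,0]}
  ]
}}

```text
t: 6.38
eef_pos: [602.2, 27.6, 125.6]
tcp_rot: [-2.135, -2.305, 0.0]
ft_force: [0.5, -0.7, -1.9]
gripper_width: 15.4
```

>>> {"method": "step_arm", "body": {
  "increments": [
    {"dp": [0,0,0.015],"rot": [0,0,0]},
    {"dp": [0,0,0.015],"rot": [0,0,0]}
  ]
}}

```text
t: 6.62
eef_pos: [602.2, 27.6, 122.7]
tcp_rot: [-2.135, -2.305, 0.0]
ft_force: [-0.5, -0.3, -1.7]
gripper_width: 15.4
```

>>> {"method": "step_arm", "body": {
  "increments": [
    {"dp": [0,0,0.015],"rot": [0,0,0]}
  ]
}}

```text
t: 6.75
eef_pos: [602.2, 27.6, 121.2]
tcp_rot: [-2.135, -2.305, -0.0]
ft_force: [0.3, 0.1, -1.1]
gripper_width: 15.5
```

>>> {"method": "step_arm", "body": {
  "increments": [
    {"dp": [0,0,0.015],"rot": [0,0,0]}
  ]
}}

```text
t: 6.88
eef_pos: [602.3, 27.6, 119.8]
tcp_rot: [2.135, 2.305, 0.0]
ft_force: [-0.6, -0.2, -1.8]
gripper_width: 15.5
```

>>> {"method": "step_arm", "body": {
  "increments": [
    {"dp": [0,0,0.015],"rot": [0,0,0]},
    {"dp": [0,0,0.015],"rot": [0,0,0]}
  ]
}}

```text
t: 7.12
eef_pos: [602.2, 27.6, 116.7]
tcp_rot: [-2.135, -2.305, -0.0]
ft_force: [0.9, 0.6, -1.2]
gripper_width: 15.4
```

>>> {"method": "step_arm", "body": {
  "increments": [
    {"dp": [0,0,0.015],"rot": [0,0,0]},
    {"dp": [0,0,0.015],"rot": [0,0,0]}
  ]
}}

```text
t: 7.38
eef_pos: [602.2, 27.6, 113.7]
tcp_rot: [-2.135, -2.305, -0.0]
ft_force: [-0.1, -0.9, -1.4]
gripper_width: 15.1
```

>>> {"method": "step_arm", "body": {
  "increments": [
    {"dp": [0,0,0.015],"rot": [0,0,0]}
  ]
}}

```text
t: 7.5
eef_pos: [602.2, 27.6, 112.2]
tcp_rot: [-2.135, -2.305, 0.0]
ft_force: [-0.8, -0.9, -1.6]
gripper_width: 15.3
```

>>> {"method": "step_arm", "body": {
  "increments": [
    {"dp": [0,0,0.012],"rot": [0,0,0]}
  ]
}}

```text
t: 7.62
eef_pos: [602.2, 27.6, 111.0]
tcp_rot: [-2.135, -2.305, 0.0]
ft_force: [-0.2, 0.7, -1.7]
gripper_width: 15.2
```

>>> {"method": "step_arm", "body": {
  "increments": [
    {"dp": [0,0,0.01],"rot": [0,0,0]}
  ]
}}

```text
t: 7.75
eef_pos: [602.2, 27.6, 110.0]
tcp_rot: [-2.135, -2.305, -0.0]
ft_force: [-0.1, -0.3, -1.9]
gripper_width: 15.6
```

>>> {"method": "step_arm", "body": {
  "increments": [
    {"dp": [0,0,0.01],"rot": [0,0,0]}
  ]
}}

```text
t: 7.88
eef_pos: [602.2, 27.5, 109.0]
tcp_rot: [2.135, 2.305, -0.0]
ft_force: [0.1, -0.0, -2.1]
gripper_width: 15.2
```

>>> {"method": "step_arm", "body": {
  "increments": [
    {"dp": [0,0,0.01],"rot": [0,0,0]}
  ]
}}

```text
t: 8.0
eef_pos: [602.2, 27.6, 108.1]
tcp_rot: [2.135, 2.305, 0.0]
ft_force: [0.7, 0.5, -1.9]
gripper_width: 15.1
```

>>> {"method": "step_arm", "body": {
  "increments": [
    {"dp": [0,0,0.012],"rot": [0,0,0]}
  ]
}}

```text
t: 8.12
eef_pos: [602.2, 27.6, 106.9]
tcp_rot: [2.135, 2.305, 0.0]
ft_force: [-1.2, -0.8, -1.7]
gripper_width: 15.6
```

>>> {"method": "step_arm", "body": {
  "increments": [
    {"dp": [0,0,0.012],"rot": [0,0,0]}
  ]
}}

```text
t: 8.25
eef_pos: [602.2, 27.5, 105.6]
tcp_rot: [2.135, 2.305, 0.0]
ft_force: [0.3, 0.1, -2.3]
gripper_width: 15.7
```

Past the jam depth with no resistance. I continue towards home, expected at TCP z of about 92.7.

>>> {"method": "step_arm", "body": {
  "increments": [
    {"dp": [0,0,0.015],"rot": [0,0,0]},
    {"dp": [0,0,0.015],"rot": [0,0,0]}
  ]
}}

```text
t: 8.5
eef_pos: [602.2, 27.6, 102.6]
tcp_rot: [-2.135, -2.305, 0.0]
ft_force: [-0.2, 0.2, -1.8]
gripper_width: 15.4
```

>>> {"method": "step_arm", "body": {
  "increments": [
    {"dp": [0,0,0.015],"rot": [0,0,0]},
    {"dp": [0,0,0.015],"rot": [0,0,0]},
    {"dp": [0,0,0.015],"rot": [0,0,0]}
  ]
}}

```text
t: 8.88
eef_pos: [602.2, 27.6, 98.1]
tcp_rot: [2.135, 2.305, 0.0]
ft_force: [-0.3, -0.5, -1.4]
gripper_width: 15.0
```

>>> {"method": "step_arm", "body": {
  "increments": [
    {"dp": [0,0,0.012],"rot": [0,0,0]},
    {"dp": [0,0,0.012],"rot": [0,0,0]}
  ]
}}

```text
t: 9.12
eef_pos: [602.2, 27.5, 95.7]
tcp_rot: [2.135, 2.305, -0.0]
ft_force: [-0.8, -0.3, -1.9]
gripper_width: 15.3
```

>>> {"method": "step_arm", "body": {
  "increments": [
    {"dp": [0,0,0.01],"rot": [0,0,0]}
  ]
}}

```text
t: 9.25
eef_pos: [602.2, 27.6, 94.7]
tcp_rot: [-2.135, -2.305, 0.0]
ft_force: [0.1, 1.0, -1.3]
gripper_width: 15.3
```

>>> {"method": "step_arm", "body": {
  "increments": [
    {"dp": [0,0,0.008],"rot": [0,0,0]}
  ]
}}

```text
t: 9.38
eef_pos: [602.2, 27.6, 93.9]
tcp_rot: [-2.135, -2.305, 0.0]
ft_force: [0.6, -0.3, -1.3]
gripper_width: 15.3
```

>>> {"method": "step_arm", "body": {
  "increments": [
    {"dp": [0,0,0.006],"rot": [0,0,0]}
  ]
}}

```text
t: 9.5
eef_pos: [602.2, 27.6, 93.4]
tcp_rot: [2.135, 2.305, 0.0]
ft_force: [-0.1, 0.3, -2.0]
gripper_width: 15.6
```

>>> {"method": "step_arm", "body": {
  "increments": [
    {"dp": [0,0,0.006],"rot": [0,0,0]}
  ]
}}

```text
t: 9.62
eef_pos: [602.2, 27.6, 92.9]
tcp_rot: [-2.135, -2.305, -0.0]
ft_force: [-1.6, -0.1, 1.5]
gripper_width: 15.3
```

>>> {"method": "step_arm", "body": {
  "increments": [
    {"dp": [0,0,0.005],"rot": [0,0,0]}
  ]
}}

```text
t: 9.75
eef_pos: [602.3, 27.6, 92.8]
tcp_rot: [-2.135, -2.305, 0.0]
ft_force: [-2.8, -0.6, 3.8]
gripper_width: 15.3
```

>>> {"method": "step_arm", "body": {
  "increments": [
    {"dp": [0,0,0.006],"rot": [0,0,0]},
    {"dp": [0,0,0],"rot": [0,0,0]}
  ]
}}

```text
t: 10.0
eef_pos: [602.4, 27.6, 92.9]
tcp_rot: [2.135, 2.305, -0.0]
ft_force: [-3.8, -0.4, 6.4]
gripper_width: 15.6
```

The gauge is fully home in the left caliper (z of 92.9, force rising to about 8 N). Next: lift out and test the right one.

>>> {"method": "step_arm", "body": {
  "increments": [
    {"dp": [0,0,-0.05],"rot": [0,0,0]},
    {"dp": [0,0,-0.2],"rot": [0,0,0]},
    {"dp": [0,0,-0.23],"rot": [0,0,0]},
    {"dp": [0,0,0],"rot": [0,0,0]},
    {"dp": [-0.2,0,0],"rot": [0,0,0]},
    {"dp": [-0.4,0,0],"rot": [0,0,0]},
    {"dp": [-0.4,0,0],"rot": [0,0,0]},
    {"dp": [-0.2,0,0],"rot": [0,0,0]},
    {"dp": [0,0,0.05],"rot": [0,0,0]},
    {"dp": [0,0,0],"rot": [0,0,0]}
  ]
}}

```text
t: 11.25
eef_pos: [610.5, -91.2, 133.4]
tcp_rot: [-2.133, -2.303, 0.001]
ft_force: [0.5, 0.2, -0.9]
gripper_width: 15.2
```

>>> {"method": "step_arm", "body": {
  "increments": [
    {"dp": [0,0,0],"rot": [0,0,0]},
    {"dp": [0,0,0],"rot": [0,0,0]}
  ]
}}

```text
t: 11.5
eef_pos: [611.4, -91.2, 134.8]
tcp_rot: [-2.133, -2.306, -0.0]
ft_force: [-0.1, 0.7, -2.2]
gripper_width: 15.0
```

```bash
python3 look.py R1; python3 lat.py
```

```text
t 11.55 tip [611.49 -91.39  88.16] lat/long [ 602.22 -140.02] z [ 2.e-04  0.e+00 -1.e+00] F [-0.6  0.5 -2.2] M [-0.05 -0.02  0.  ]
```

View pics/R1.png

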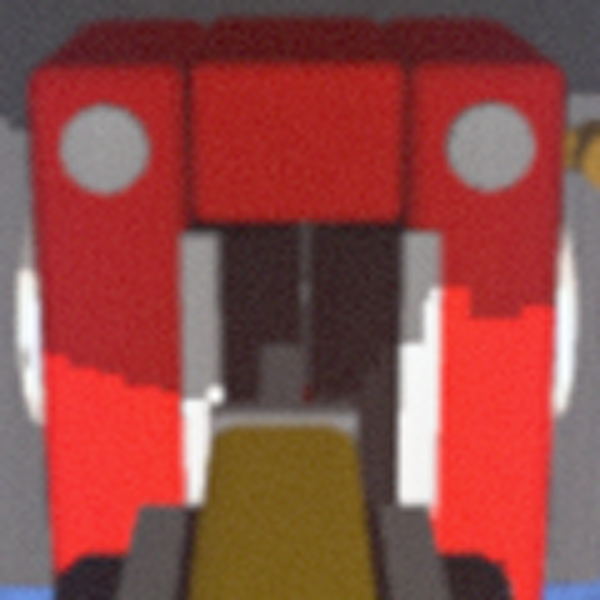

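The right gap shows only a thin slot at crop x≈306, which suggests the bulged one. The flange is at x≈206–366, so the gauge must shift toward +x.

```bash
python3 gap.py R1 '[("slot76",300,312,300,76),("slot60",300,312,300,60),("slot14",300,312,300,14),("flange",206,364,420,None),("dark",219,401,300,76),("white",181,440,300,75),("calouter",32,565,145,75)]'
python3 - <<'E'
import pickle; from h import *
c,s=pickle.load(open("R1.pkl","rb")); print(c["color"][140+58,300:360].astype(int).sum(1)); print(c["color"][140+52,300:360].astype(int).sum(1))
c,s=pickle.load(open("L2.pkl","rb")); print(c["color"][140+58,300:360].astype(int).sum(1))
E
```

```text
cam [603.2  -67.99] 277.8 TCP [ 602.21 -140.01] 134.86176762603736
slot76 [ 605.65 -126.4 ] [ 607.28 -126.41] mid [ 606.46 -126.4 ] w [ 1.63 -0.01]
slot60 [ 605.85 -131.04] [ 607.61 -131.04] mid [ 606.73 -131.04] w [1.76 0.  ]
slot14 [ 606.41 -144.35] [ 608.54 -144.36] mid [ 607.47 -144.36] w [ 2.13 -0.01]
flange [ 595.03 -126.43] [ 611.99 -126.46] mid [ 603.51 -126.44] w [16.96 -0.03]
dark [ 594.66 -126.39] [ 619.39 -126.42] mid [ 607.02 -126.4 ] w [24.73 -0.03]
white [ 589.42 -126.67] [ 624.83 -126.72] mid [ 607.12 -126.7 ] w [35.41 -0.05]
calouter [ 569.74 -105.  ] [ 641.27 -105.05] mid [ 605.5  -105.02] w [ 7.153e+01 -5.000e-02]
[257 254 249 231 255 297 391 434 451 450 462 441 407 307 201 136 133 138
 126 138 152 144 132 127 128 121 117 144 135 162 236 246 165 141 130 116
 124 124 134 136 137 137 130 144 136 132 127 127 147 176 275 395 442 454
 440 507 659 635 502 382]
[254 253 236 246 251 308 376 457 450 448 445 441 401 320 198 147 133 122
 127 135 150 133 135 120 140 125 120 141 120 150 196 191 144 122 114 139
 135 119 126 128 147 126 133 140 132 131 144 146 147 175 272 395 447 443
 456 438 437 401 331 275]
[428 446 441 439 436 424 361 200 124 126 139 128 149 140 148 137 122 135
 141 137 155 269 329 348 356 373 369 340 270 185 156 136 133 123 129 136
 145 131 136 147 131 134 163 251 403 438 439 443 431 424 423 350 275 224
 243 246 247 258 257 237]
```

>>> {"method": "step_arm", "body": {
  "increments": [
    {"dp": [0,0.034,0],"rot": [0,0,0]},
    {"dp": [0,0,0.02],"rot": [0,0,0]},
    {"dp": [0,0,0.02],"rot": [0,0,0]},
    {"dp": [0,0,0.02],"rot": [0,0,0]},
    {"dp": [0,0,0.02],"rot": [0,0,0]},
    {"dp": [0,0,0],"rot": [0,0,0]}
  ]
}}

```text
t: 12.3
eef_pos: [614.6, -91.8, 126.4]
tcp_rot: [-2.135, -2.304, 0.0]
ft_force: [0.0, 1.5, -2.0]
gripper_width: 15.6
```

```bash
python3 lat.py
```

```text
t 12.30 tip [614.57 -91.82  79.72] lat/long [ 605.26 -140.69] z [-5.e-04  1.e-04 -1.e+00] F [ 0.   1.5 -2. ] M [ 0.04 -0.    0.02]
```

>>> {"method": "step_arm", "body": {
  "increments": [
    {"dp": [0,0.004,0.015],"rot": [0,0,0]},
    {"dp": [0,0,0.015],"rot": [0,0,0]}
  ]
}}

```text
t: 12.55
eef_pos: [615.2, -91.8, 123.7]
tcp_rot: [2.135, 2.305, 0.0]
ft_force: [0.7, -0.5, -1.2]
gripper_width: 15.1
```

>>> {"method": "step_arm", "body": {
  "increments": [
    {"dp": [0,0,0.012],"rot": [0,0,0]}
  ]
}}

```text
t: 12.68
eef_pos: [615.1, -91.8, 122.4]
tcp_rot: [-2.135, -2.305, 0.0]
ft_force: [-0.3, 0.3, -1.6]
gripper_width: 15.4
```

>>> {"method": "step_arm", "body": {
  "increments": [
    {"dp": [0,0,0.012],"rot": [0,0,0]}
  ]
}}

```text
t: 12.8
eef_pos: [615.2, -91.8, 121.2]
tcp_rot: [-2.135, -2.305, 0.0]
ft_force: [-0.5, 0.0, -1.9]
gripper_width: 15.5
```

>>> {"method": "step_arm", "body": {
  "increments": [
    {"dp": [0,0,0.012],"rot": [0,0,0]}
  ]
}}

```text
t: 12.92
eef_pos: [615.2, -91.8, 120.0]
tcp_rot: [-2.135, -2.305, 0.0]
ft_force: [0.1, 0.3, -1.7]
gripper_width: 15.4
```

In by about 2.7 mm. I continue toward the possible jam at about 110.7.

>>> {"method": "step_arm", "body": {
  "increments": [
    {"dp": [0,0,0.015],"rot": [0,0,0]},
    {"dp": [0,0,0.015],"rot": [0,0,0]},
    {"dp": [0,0,0.015],"rot": [0,0,0]}
  ]
}}

```text
t: 13.3
eef_pos: [615.2, -91.8, 115.5]
tcp_rot: [-2.135, -2.305, 0.0]
ft_force: [-0.3, -0.0, -1.4]
gripper_width: 15.4
```

>>> {"method": "step_arm", "body": {
  "increments": [
    {"dp": [0,0,0.012],"rot": [0,0,0]}
  ]
}}

```text
t: 13.42
eef_pos: [615.1, -91.8, 114.3]
tcp_rot: [-2.135, -2.305, 0.0]
ft_force: [0.2, -0.3, -2.4]
gripper_width: 15.3
```

>>> {"method": "step_arm", "body": {
  "increments": [
    {"dp": [0,0,0.01],"rot": [0,0,0]}
  ]
}}

```text
t: 13.55
eef_pos: [615.1, -91.8, 113.3]
tcp_rot: [-2.135, -2.305, -0.0]
ft_force: [0.4, -0.3, -1.7]
gripper_width: 15.3
```

>>> {"method": "step_arm", "body": {
  "increments": [
    {"dp": [0,0,0.008],"rot": [0,0,0]}
  ]
}}

```text
t: 13.68
eef_pos: [615.2, -91.8, 112.6]
tcp_rot: [2.135, 2.305, 0.0]
ft_force: [0.8, -0.1, -2.8]
gripper_width: 15.1
```

>>> {"method": "step_arm", "body": {
  "increments": [
    {"dp": [0,0,0.008],"rot": [0,0,0]}
  ]
}}

```text
t: 13.8
eef_pos: [615.2, -91.8, 111.8]
tcp_rot: [2.135, 2.305, 0.0]
ft_force: [0.4, 1.0, -1.5]
gripper_width: 15.3
```

>>> {"method": "step_arm", "body": {
  "increments": [
    {"dp": [0,0,0.007],"rot": [0,0,0]}
  ]
}}

```text
t: 13.92
eef_pos: [615.2, -91.8, 111.1]
tcp_rot: [2.135, 2.305, 0.0]
ft_force: [-0.4, -1.1, -2.4]
gripper_width: 15.6
```

>>> {"method": "step_arm", "body": {
  "increments": [
    {"dp": [0,0,0.007],"rot": [0,0,0]}
  ]
}}

```text
t: 14.05
eef_pos: [615.3, -91.8, 110.6]
tcp_rot: [2.135, 2.305, 0.0]
ft_force: [-1.1, -0.3, -0.2]
gripper_width: 15.6
```

>>> {"method": "step_arm", "body": {
  "increments": [
    {"dp": [0,0,0.006],"rot": [0,0,0]}
  ]
}}

```text
t: 14.18
eef_pos: [615.5, -91.9, 110.4]
tcp_rot: [2.134, 2.304, 0.0]
ft_force: [-1.0, 0.8, 3.8]
gripper_width: 15.3
```

>>> {"method": "step_arm", "body": {
  "increments": [
    {"dp": [0,0,0.006],"rot": [0,0,0]}
  ]
}}

```text
t: 14.3
eef_pos: [615.6, -91.9, 110.3]
tcp_rot: [2.134, 2.304, 0.0]
ft_force: [-1.5, 1.2, 7.3]
gripper_width: 15.3
```

>>> {"method": "step_arm", "body": {
  "increments": [
    {"dp": [0,0,0.008],"rot": [0,0,0]},
    {"dp": [0,0,0],"rot": [0,0,0]}
  ]
}}

```text
t: 14.55
eef_pos: [615.7, -91.9, 110.2]
tcp_rot: [2.134, 2.304, 0.001]
ft_force: [-3.1, 0.8, 7.5]
gripper_width: 15.2
```

The blade jams 12.5 mm down with the force rising, so the right caliper is the narrow one. I lift out and go back to the left.

>>> {"method": "step_arm", "body": {
  "increments": [
    {"dp": [0,0,-0.05],"rot": [0,0,0]},
    {"dp": [0,0,-0.15],"rot": [0,0,0]},
    {"dp": [0,0,-0.11],"rot": [0,0,0]},
    {"dp": [0,0,0],"rot": [0,0,0]},
    {"dp": [0.2,-0.016,0],"rot": [0,0,0]},
    {"dp": [0.4,-0.016,0],"rot": [0,0,0]},
    {"dp": [0.4,0,0],"rot": [0,0,0]},
    {"dp": [0.2,0,0],"rot": [0,0,0]},
    {"dp": [0,0,0],"rot": [0,0,0]},
    {"dp": [0,0,0],"rot": [0,0,0]}
  ]
}}

```text
t: 15.8
eef_pos: [602.8, 27.1, 139.3]
tcp_rot: [2.135, 2.304, -0.001]
ft_force: [0.5, -0.4, -2.2]
gripper_width: 15.7
```

```bash
python3 look.py L3; python3 lat.py; python3 - <<'E'
from h import *
plan((602.2,27.6,127),4.58)
E
```

```text
t 15.85 tip [602.93  26.76  92.63] lat/long [603.14 -21.56] z [-0.e+00 -3.e-04 -1.e+00] F [-0.3 -0.  -1.4] M [-0.02 -0.   -0.  ]
yaw now 4.33 tilt [-0.e+00 -3.e-04 -1.e+00] pos [602.9  26.8 139.3] n=1
{"dp":[0.009,-0.007,0.123],"rot":[0,0,-0.003]},
```

View pics/L3.png

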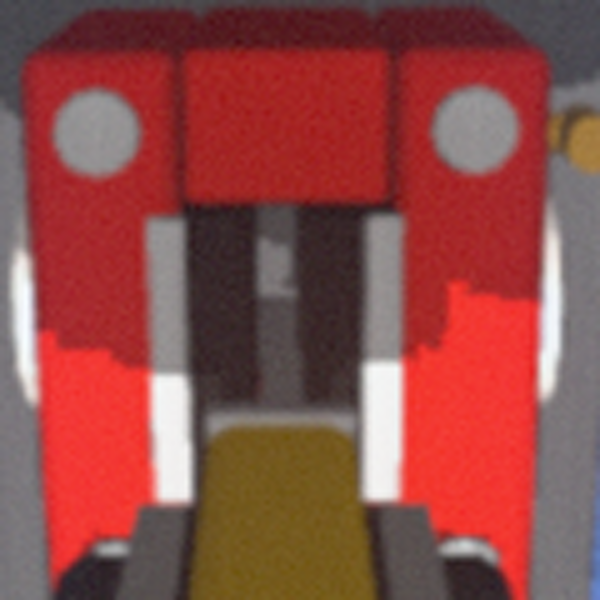

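Over the left caliper again: the gap strip is at x≈257–300, the flange at 204–363, and the grip is unchanged. I return to the pose that worked.

>>> {"method": "step_arm", "body": {
  "increments": [
    {"dp": [0.008,-0.007,0.04],"rot": [0,0,-0.003]},
    {"dp": [0,0,0.04],"rot": [0,0,0]},
    {"dp": [0,0,0.04],"rot": [0,0,0]},
    {"dp": [0,0,0.01],"rot": [0,0,0]},
    {"dp": [0,0,0],"rot": [0,0,0]}
  ]
}}

```text
t: 16.48
eef_pos: [602.0, 28.3, 126.3]
tcp_rot: [-2.129, -2.31, 0.0]
ft_force: [-0.8, -0.9, -1.5]
gripper_width: 15.4
```

>>> {"method": "step_arm", "body": {
  "increments": [
    {"dp": [0,0,0.015],"rot": [0,0,0]},
    {"dp": [0,0,0.015],"rot": [0,0,0]}
  ]
}}

```text
t: 16.73
eef_pos: [602.1, 28.4, 123.5]
tcp_rot: [2.129, 2.31, 0.0]
ft_force: [-0.5, 0.1, -2.2]
gripper_width: 15.0
```

>>> {"method": "step_arm", "body": {
  "increments": [
    {"dp": [0,0,0.012],"rot": [0,0,0]},
    {"dp": [0,0,0.012],"rot": [0,0,0]}
  ]
}}

```text
t: 16.98
eef_pos: [602.0, 28.4, 120.9]
tcp_rot: [-2.129, -2.31, 0.0]
ft_force: [0.1, 0.0, -2.0]
gripper_width: 15.2
```

>>> {"method": "step_arm", "body": {
  "increments": [
    {"dp": [0,0,0.015],"rot": [0,0,0]},
    {"dp": [0,0,0.015],"rot": [0,0,0]}
  ]
}}

```text
t: 17.23
eef_pos: [602.1, 28.4, 117.9]
tcp_rot: [-2.129, -2.31, -0.0]
ft_force: [0.7, 0.4, -2.3]
gripper_width: 15.0
```

In the gap and free; the rest of the travel to about 96.

>>> {"method": "step_arm", "body": {
  "increments": [
    {"dp": [0,0,0.018],"rot": [0,0,0]},
    {"dp": [0,0,0.018],"rot": [0,0,0]},
    {"dp": [0,0,0.018],"rot": [0,0,0]},
    {"dp": [0,0,0.018],"rot": [0,0,0]}
  ]
}}

```text
t: 17.73
eef_pos: [602.0, 28.4, 110.7]
tcp_rot: [-2.129, -2.31, 0.0]
ft_force: [-0.7, 0.5, -2.3]
gripper_width: 15.6
```

>>> {"method": "step_arm", "body": {
  "increments": [
    {"dp": [0,0,0.018],"rot": [0,0,0]},
    {"dp": [0,0,0.018],"rot": [0,0,0]},
    {"dp": [0,0,0.018],"rot": [0,0,0]},
    {"dp": [0,0,0.018],"rot": [0,0,0]},
    {"dp": [0,0,0.018],"rot": [0,0,0]},
    {"dp": [0,0,0.018],"rot": [0,0,0]},
    {"dp": [0,0,0.018],"rot": [0,0,0]},
    {"dp": [0,0,0.018],"rot": [0,0,0]}
  ]
}}

```text
t: 18.73
eef_pos: [602.0, 28.4, 96.3]
tcp_rot: [2.129, 2.31, 0.0]
ft_force: [-0.1, -0.3, -1.8]
gripper_width: 15.3
```

>>> {"method": "step_arm", "body": {
  "increments": [
    {"dp": [0,0,0.012],"rot": [0,0,0]},
    {"dp": [0,0,0.012],"rot": [0,0,0]},
    {"dp": [0,0,0.008],"rot": [0,0,0]}
  ]
}}

```text
t: 19.1
eef_pos: [602.0, 28.4, 93.1]
tcp_rot: [-2.129, -2.31, 0.0]
ft_force: [-0.4, 0.2, -1.6]
gripper_width: 14.9
```

>>> {"method": "step_arm", "body": {
  "increments": [
    {"dp": [0,0,0.006],"rot": [0,0,0]},
    {"dp": [0,0,0],"rot": [0,0,0]}
  ]
}}

```text
t: 19.35
eef_pos: [602.1, 28.4, 92.9]
tcp_rot: [2.129, 2.31, 0.0]
ft_force: [-0.8, 0.3, -0.1]
gripper_width: 15.2
```

>>> {"method": "step_arm", "body": {
  "increments": [
    {"dp": [0,0,0.006],"rot": [0,0,0]},
    {"dp": [0,0,0],"rot": [0,0,0]}
  ]
}}

```text
t: 19.6
eef_pos: [602.2, 28.3, 92.9]
tcp_rot: [2.129, 2.31, -0.0]
ft_force: [-3.2, -0.3, 5.4]
gripper_width: 15.4
```

>>> {"method": "step_arm", "body": {
  "increments": [
    {"dp": [0,0,0],"rot": [0,0,0]},
    {"dp": [0,0,0],"rot": [0,0,0]},
    {"dp": [0,0,0],"rot": [0,0,0]},
    {"dp": [0,0,0],"rot": [0,0,0]},
    {"dp": [0,0,0],"rot": [0,0,0]},
    {"dp": [0,0,0],"rot": [0,0,0]},
    {"dp": [0,0,0],"rot": [0,0,0]},
    {"dp": [0,0,0],"rot": [0,0,0]}
  ],
  "claw": 0
}}

```text
t: 20.6
eef_pos: [602.0, 28.4, 92.0]
tcp_rot: [-2.129, -2.31, 0.0]
ft_force: [-0.3, -0.1, 0.3]
gripper_width: 85.5
```

Seated and released. I lift straight up and look.

>>> {"method": "step_arm", "body": {
  "increments": [
    {"dp": [0,0,-0.15],"rot": [0,0,0]},
    {"dp": [0,0,-0.4],"rot": [0,0,0]},
    {"dp": [0,0,-0.4],"rot": [0,0,0]},
    {"dp": [0,0,-0.3],"rot": [0,0,0]},
    {"dp": [0,0,0],"rot": [0,0,0]},
    {"dp": [0,0,0],"rot": [0,0,0]}
  ]
}}

```text
t: 21.35
eef_pos: [601.5, 28.4, 216.3]
tcp_rot: [-2.129, -2.309, 0.001]
ft_force: [-0.2, 0.3, -0.8]
gripper_width: 85.5
```

```bash
python3 - <<'E'
from h import *
a=cam("scene"); w=cam("wrist")
A=cv2.resize(a["color"][130:320,150:490],(800,447),interpolation=cv2.INTER_CUBIC)
cv2.imwrite("pics/fin.png",A[:,:,::-1]); 
B=w["color"][90:270,230:430]; cv2.imwrite("pics/finw.png",cv2.resize(B,None,fx=3,fy=3,interpolation=cv2.INTER_CUBIC)[:,:,::-1])
im=cv2.cvtColor(a["color"],cv2.COLOR_RGB2HSV); m=cv2.inRange(im,(20,150,100),(32,255,255)); n,l,st,ce=cv2.connectedComponentsWithStats(m)
for i in range(1,n):
    if st[i,4]>60: print(st[i],ce[i])
e=np.array([.9968,.08,0]);l=np.array([-.08,.9968,0]); c=np.array([603.3,28.4,0])
print("expected handle corners", [np.round(proj(a,c+s*8*e+q*15*l+[0,0,z])) for s in(1,) for q in(-1,1) for z in(80,134)])
E
```

```text
[337 191  16  23 302] [344.77152318 202.2218543 ]
expected handle corners [array([337., 214.]), array([338., 195.]), array([351., 214.]), array([353., 194.])]
```

View pics/fin.png

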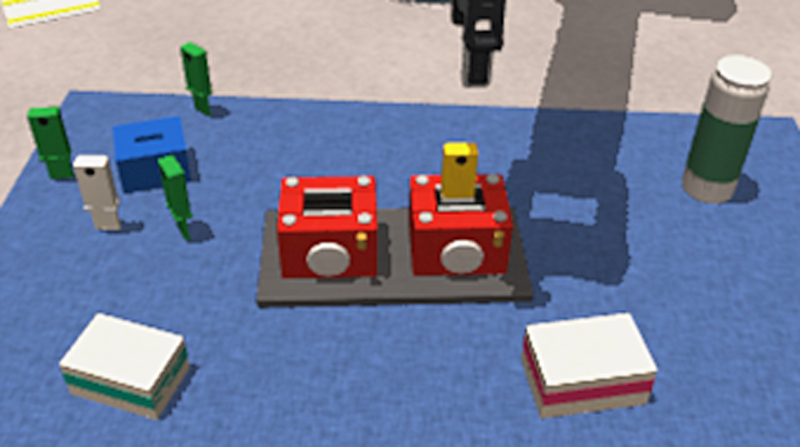

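The final view shows the yellow gauge upright and home in the left caliper (crop 460,170). Its pixels match where a seated handle should appear. The gripper is clear, the holder is empty, and the can and cartons stand where they were. Handing in.

```bash
python3 -c "
from cell import manip
print(manip.job_done())"
```

```text
the job is handed in; nothing more can be done
None
```

The gauge is let go, upright and fully home in the left caliper, the one it fits, and the job was handed in at about 21.5 s.

- **Left caliper, tested first:** the blade slid down freely until the flange seated at TCP z = 92.9 mm, where about 92.7 mm was expected. The force read about 6 N.
- **Right caliper, tested second:** the blade jammed about 12.5 mm below the pad tops, with the force reading about 7.5 N. I then went back to the left and seated the gauge there again, at about 5 N.
- **Last checks:** the yellow handle's pixels match a fully seated gauge to within a few pixels. The open gripper is clear above it. The can and cartons look unmoved, judged by eye and not measured.

No check failed or disagreed, and every force I read stayed well below 35 N. The first move call was refused as invalid, probably because one row had no "rot". The arm did not move, and I repeated the call.

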